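# Clip the feeding card to the board

## Robot

A 7-joint arm with a two-finger parallel gripper is mounted at the origin on the work surface. World frame = base frame: x ahead of the robot, y to its left, z up, the work surface at z = 0. Lengths are in m, angles in rad, forces in N, time in s.
With the tool pointing down it reaches from about 0.4 to 0.875 m from the base axis. Payload 19.3 kg.
Tool frame: the origin (TCP) lies on the mounting face of the last link; the fingertips stand 173 mm ahead of it and the grasp point (between the pads) lies 155 mm ahead of it; z points along the fingers, y is the line along which they close (so a half turn about z gives the same grasp; the last joint's range is limited). The gripper opens to 85 mm and grips with 20 to 120 N. Pads are 22 mm wide; open, the fingers measure 114 mm over their backs; the gripper's body (76 mm by 85 mm) begins 54 mm behind the grasp point. The pads swing forward as they close: fully open they stand 13 mm farther back than shut.
Start: joints at [1.165, 0.521, -0.036, 1.599, 0.021, 1.021, -0.113], TCP at [0.206, -0.59, 0.405] pointing down, gripper open.
Joint ranges: [-2.91, 2.91], [-0.3, 2.13], [-1.5, 1.42], [0.17, 2.43], [-1.26, 4.41], [0.16, 1.93], [-2.52, 2.52]. Speed limits (rad/s): [1.89, 1.89, 2.39, 2.39, 3.01, 3.01, 3.01].

## Interface

Orientations are given as a 3x3 rotation matrix whose columns are the frame's x, y, z axes.
In Python, from workcell import ctrl gives the robot as it stands.
- The arm moves only by the tool pendant, called by a JSON object that holds its "name" and its "arguments". Schema: {"type":"object","properties":{"segments":{"type":"object","properties":{"plan":{"type":"array","items":{"type":"array","items":{"type":"number"},"minItems":5,"maxItems":5},"minItems":1,"maxItems":5}},"additionalProperties":false,"required":["plan"]},"clamp_n":{"type":"number"},"only":{"type":"string"},"quiet":{"type":"boolean"},"lines":{"type":"string"}},"required":["segments"],"additionalProperties":false}. segments is an object whose key "plan" holds a list of rows, 1 to 5 of them, each of 5 numbers: the opening from 0.0 (shut) to 1.0 (fully open), then dx, dy, dz in fractions of the full range, 1 being 75 cm, then a turn about the tool's z in normalised numbers (1 is 2 rad); each row is the pose to reach, as a shift and turn from the pose commanded when the call began, along the tool's axes at that moment; what a row does not reach only later rows make up. A row lasts 1/12 s, in which the tool goes at most 0.0417 m and 0.125 rad, less where a joint would pass 70% of its speed; a pose out of reach is approached as far as the arm can. The fingers move at their own pace and stop on an object; clamp_n is the grip in N (left out, the last holds). Time passes only in rows, so rows that do not move let the fingers close. The tool returns the time, the measured TCP pose, the force, the opening and the grip force at its end. only (a regular expression) keeps the lines of the reply that match it, lines (a string "A,B") keeps lines A to B, and quiet returns only ok. Shift and turn numbers lie between -1 and 1, and a call with a number outside is refused. Input that does not fit is refused with a message, and nothing moves.
- ctrl.read_state(): the state, without advancing time (a new reading comes with each control period).
- ctrl.capture(name): name is "side" or "top" or "wrist"; returns the picture (384x512x3 uint8, blue, green, red); there is no depth.
- ctrl.camera_model(name): a dict with "intrinsics" (3x3 intrinsics, pixels), "dist_coeffs" ([k1, k2, p1, p2, k3] as OpenCV has them; the pictures are not rectified), "R" (3x3) and "t" (3): a world point X has camera coordinates R X + t. Camera axes: x right, y down, z forward; pixel columns grow to the right and rows downward; lengths in m; the calibration is good to about 2 mm. A picture is of the moment at which its call begins: read the wrist's pose just before it. camera_model takes no time and is no camera call; for the wrist camera it gives the pose at the moment of the call.
- ctrl.close_job(): hands the job in; it is judged then, once.
The state is a dict: "clock": time; "joint_pos": joint angles; "dq": joint speeds; "tau": joint torques, N m; "ee_pos": TCP position; "tool_rot": TCP orientation; "force": force on the tool from outside, world axes, zero at the start; "ft_torque": the same for the moment, N m; "finger_gap": opening from 0.0 (shut) to 1.0 (fully open); "gripper_force": force on a finger pad.
Only numpy, scipy, OpenCV 4.12 (cv2) and the standard library are available. Lean on these libraries where they do the work, as an engineer would, in place of code of your own. Each camera call takes 0.05 s, during which the arm holds its last target. There are 200 camera calls.

## Task

Pick up the longer of the two feeding cards and slide it onto the clipboard, front edge first, so that its edge pushes under the sprung clip and lifts it, until its front edge is about 30 mm past the line where the clip presses. Leave it lying flat on the board, straight and in the middle of the clip, and let go. Leave the short card where it lies.

Things in the scene. Friction and masses are not known exactly. Their poses are not given: they have to be found in the camera images.
- long_card: longer feeding card: loose stiff white plastic, 140 (x) by 80 (y) by 4 mm, about 70 g, teal band by its front (+x) edge at x = 70 mm. Origin: centre of its underside; z up. An upright grey finger rib stands towards its rear end: 40 mm along x, 12 mm thick along y, centred at x = -30, y = 0 mm, its top 34 mm above the underside.
- short_card: the shorter feeding card, a bystander: same make but 95 (x) by 80 (y) by 4 mm, origin at the centre of its underside, rib of the same size centred at x = -7.5 mm. The two cards may lie on either side of the board.
- board: smooth brown clipboard fixed to the counter, 300 (x) by 200 by 6 mm; origin: centre of its underside. Steel clip at its +x end, 120 mm wide, centred on y = 0; its lip presses on the board at x = 75 mm and curves up towards -x, to 15 mm above the board at x = 44 mm, so a card slid flat in +x wedges it up. A stop lies at x = 117 mm. Nothing stands over 45 mm above the board.
- clip (a joint): sprung hinge of the clip, rad: 0 when the lip rests on the board, grows as the lip rises. The spring presses the lip down with about 2 to 3 N. With the 4 mm card under the lip it reads about 0.07.
Not all that is in view belongs to the job. Leave any purple or yellow look-alike of the long_card alone.

How it is judged:
At the end, for the whole second after the job is handed in: The long card lies flat on the board (tilt under 0.1 rad) and at rest, with 15 to 45 mm of its front end past the line where the clip's lip presses, the clip raised by it (joint above 0.04 rad), within 20 mm of the clip's middle and within 0.2 rad of straight (x of long_card in the frame of board between 0.02 and 0.05 m and y of long_card in the frame of board between -0.02 and 0.02 m and z of long_card in the frame of board below 0.012 m and angle between the x axis of long_card and the x axis of board, either way round below 0.2 rad and angle between long_card's own z axis and vertical below 0.1 rad and value of joint clip above 0.04 rad and linear speed of long_card below 0.02 m/s); the robot touches nothing.
It fails at once if the short card is moved by more than 30 mm (distance of short_card from where it was at the start of the episode above 0.03 m).
It also fails if it takes over 40 s, if anything falls off the work surface, if the arm or the gripper's body presses on something with over 40 N, if the wrist force passes 120 N, or if a joint passes its speed limit or range.

## Working session

There is one attempt and no reset: what is moved stays moved. The work goes in short steps, Python scripts to look and compute and a tool call to move; the robot and the scene stay as the last step left them, time stands still between calls to the robot, and variables do not carry over. Pictures are saved under pics/ and viewed, at most 10 in all, crops included, and the job is handed in when it is done.

```bash
ls; mkdir -p pics; python3 - <<'E'
from workcell import ctrl
import cv2,numpy as np
s=ctrl.read_state(); print(s['clock'],s['ee_pos'],np.round(s['tool_rot'],3).tolist(),s['finger_gap'])
for n in('top','side'):
    cv2.imwrite(f'pics/{n}0.png',ctrl.capture(n)); m=ctrl.camera_model(n); print(n,-np.array(m['R']).T@np.array(m['t']))
E
```

```text
pics
0.0 [ 0.20588005 -0.5899848   0.40413631] [[0.944, 0.329, -0.0], [0.329, -0.944, 0.001], [-0.0, -0.001, -1.0]] 1.0022526397265337
top [ 0.32223818 -0.04231088  1.27451861]
side [0.11292712 0.61571175 0.79977743]
```

View pics/top0.png

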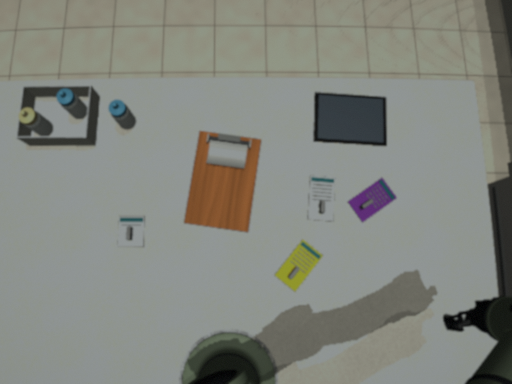

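View pics/side0.png

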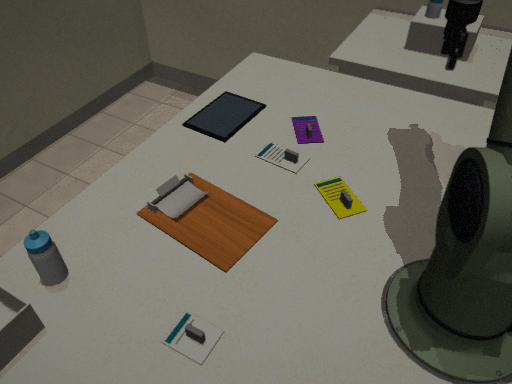

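Candidates for the long card are the white card at (321,199), the white card at (131,231), the yellow card at (299,265) and the purple card at (372,200). I choose (321,199): white, about 45 px long against about 30 px for the other white one. A close crop will check this.

```bash
cat >h.py <<'E'
from workcell import ctrl
import cv2,numpy as np
def world(n,px,z,m=None):
    m=m or ctrl.camera_model(n); R=np.array(m['R']);t=np.array(m['t'])
    u=cv2.undistortPoints(np.array(px,float).reshape(-1,1,2),np.array(m['intrinsics']),np.array(m['dist_coeffs']))[:,0]
    d=np.c_[u,np.ones(len(u))]@R; c=-R.T@t
    return c+d*((z-c[2])/d[:,2])[:,None]
E
python3 - <<'E'
from h import *
im=cv2.imread('pics/top0.png')
a=cv2.resize(im[165:235,295:350],None,fx=8,fy=8,interpolation=cv2.INTER_CUBIC)
b=cv2.resize(im[125:240,178:270],None,fx=3.8,fy=4.87,interpolation=cv2.INTER_CUBIC)
cv2.imwrite('pics/c0.png',np.hstack([a,b[:560],][:1]+[cv2.resize(im[125:240,178:270],(350,560),interpolation=cv2.INTER_CUBIC)]))
hsv=cv2.cvtColor(im,cv2.COLOR_BGR2HSV)
# board brown, teal bands
for nm,lo,hi,z in(('brown',(3,90,40),(20,255,255),.006),('teal',(80,60,40),(100,255,255),.004)):
    mk=cv2.inRange(hsv,lo,hi); cs,_=cv2.findContours(mk,0,2)
    for c in cs:
        if cv2.contourArea(c)>15:
            r=cv2.minAreaRect(c); print(nm,cv2.contourArea(c),r); print(np.round(world('top',cv2.boxPoints(r),z)[:,:2],4).tolist())
E
```

```text
brown 4406.0 ((222.3478546142578, 180.7960662841797), (63.49546813964844, 92.98515319824219), 8.27589225769043)
[[0.4639, 0.1336], [0.7588, 0.0961], [0.7271, -0.1044], [0.4342, -0.0588]]
teal 18.5 ((310.1463317871094, 249.8170928955078), (19.99024200439453, 1.7179112434387207), 38.65980911254883)
[[0.393, -0.226], [0.3971, -0.2295], [0.3583, -0.2763], [0.3543, -0.2728]]
teal 40.0 ((131.0, 219.0), (2.0, 20.0), 90.0)
[[0.4786, 0.3297], [0.4782, 0.2676], [0.472, 0.2674], [0.4724, 0.3295]]
teal 25.0 ((386.1600341796875, 188.88002014160156), (20.0, 2.0), 53.13010025024414)
[[0.5879, -0.4812], [0.5918, -0.4867], [0.5397, -0.5222], [0.5359, -0.5167]]
teal 35.0 ((321.9999694824219, 179.50001525878906), (20.189470291137695, 2.6255362033843994), 5.19442892074585)
[[0.5943, -0.2644], [0.6027, -0.2654], [0.5964, -0.3293], [0.588, -0.3281]]
teal 209.0 ((117.0, 108.0), (16.0, 16.0), 90.0)
[[0.8663, 0.3882], [0.8654, 0.3354], [0.8101, 0.3324], [0.8109, 0.3848]]
teal 237.0 ((65.0, 96.5), (17.0, 18.0), 90.0)
[[0.9125, 0.5699], [0.911, 0.5086], [0.851, 0.5036], [0.8523, 0.5643]]
```

View pics/c0.png

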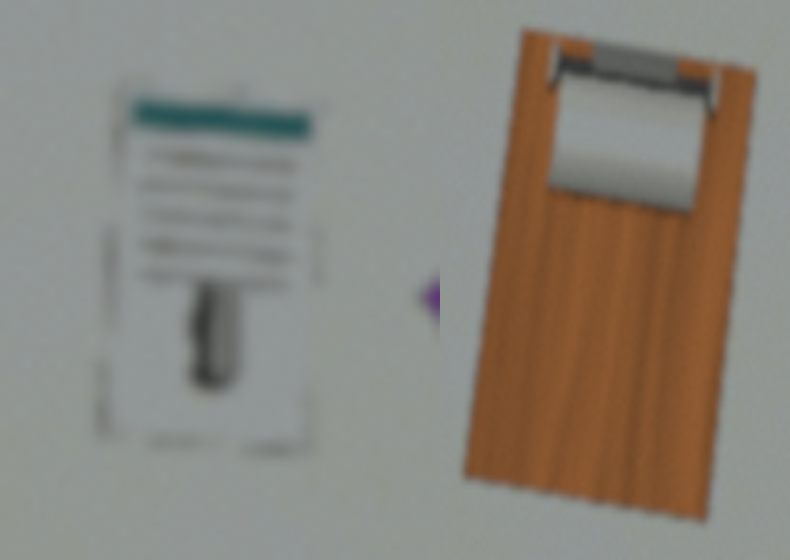

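The crop confirms a white card, 140 mm long in proportion, with a teal front edge at the top. Its corners are near (120,82), (322,100), (308,450) and (100,435) in the crop, and the rib is at about (213,340). The board's corners are clear on the right.

```bash
cat >>h.py <<'E'
def fit(P,hx,hy): # P ordered FL,FR,BR,BL -> centre,yaw
    c=P[:,:2].mean(0); f=P[0]+P[1]-P[2]-P[3]; l=P[0]+P[3]-P[1]-P[2]
    return c,np.arctan2(f[1],f[0]),np.arctan2(-l[0],l[1]),np.hypot(*f[:2])/2,np.hypot(*l[:2])/2
def rel(target,yaw): # needed shift in tool axes (grasp point to target), and turn of tool x to yaw
    s=ctrl.read_state(); R=np.array(s['tool_rot']); g=s['ee_pos']+R[:,2]*.155
    d=R.T@(np.array(target)-g); w=np.arctan2(R[1,0],R[0,0])
    print('shift tool',np.round(d,4),'turn',round(-(yaw-w),3),'grasp pt',np.round(g,4),'yaw',round(w,3),'gap',s['finger_gap'],'F',np.round(s['force'],1))
E
python3 - <<'E'
from h import *
k=np.array([[120,82],[322,100],[308,450],[100,435]],float)
c=fit(world('top',(k+.5)/8-.5+[295,165],.004),0,0);print('card',c)
b=np.array([[523,30],[756,70],[706,521],[465,477]],float)-[440,0]
b=(b+.5)/[3.804,4.87]-.5+[178,125]
B=fit(world('top',b,.006),0,0);print('board',B)
y=(c[1]+c[2])/2; r=c[0]-.03*np.array([np.cos(y),np.sin(y)]);print('rib',r, world('top',[[295+213/8-.5,165+340/8-.5]],.03))
rel([*r,.15],y)
E
```

```text
card (array([ 0.53714113, -0.29166599]), np.float64(-0.08945029322213205), np.float64(-0.0894781986362517), np.float64(0.13996743240374215), np.float64(0.08101383256461689))
board (array([0.5954464 , 0.01463714]), np.float64(-0.14907255164489533), np.float64(-0.1477454369752546), np.float64(0.29770873068098463), np.float64(0.19684212418530117))
rib [ 0.50726111 -0.28898564] [[ 0.50394275 -0.2852221   0.03      ]]
shift tool [ 0.3837 -0.1846  0.0994] turn 0.425 grasp pt [ 0.2058 -0.5898  0.2492] yaw 0.336 gap 0.997322704200868 F [-0.1  0.5 -0.1]
```

Careful with the scale: shifts go in shares of 75 cm and turns go in shares of 2 rad. That gives: 0.185 m / 0.75 = 0.2467, 0.148 m / 0.75 = 0.1973, 0.425 rad / 2 = 0.2125.

{"name": "pendant", "arguments": {"segments": {"plan": [[1,0.0493,-0.024,0,0.05],[1,0.0987,-0.048,0,0.1],[1,0.148,-0.072,0.0133,0.15],[1,0.1973,-0.0947,0.0267,0.2],[1,0.2467,-0.1187,0.04,0.2125]]}, "clamp_n": 60}}

```text
clock: 0.52
ee_pos: [0.3512, -0.4447, 0.3747]
tool_rot: [[0.995, -0.096, 0.0], [-0.096, -0.995, -0.0], [0.0, 0.0, -1.0]]
force: [1.6, -0.5, -0.2]
finger_gap: 0.997
gripper_force: 0.0
```

```bash
python3 - <<'E'
from h import *
rel([.5073,-.2890,.15],-.0895)
E
```

```text
shift tool [ 0.1405 -0.1699  0.0697] turn -0.006 grasp pt [ 0.3512 -0.4447  0.2197] yaw -0.096 gap 0.9966246499332032 F [ 1.6 -0.5 -0.2]
```

Converted, -0.145 m / 0.75 = -0.1933, -0.12 m / 0.75 = -0.16.

{"name": "pendant", "arguments": {"segments": {"plan": [[1,0.0333,-0.04,0.0133,0],[1,0.0667,-0.08,0.0267,0],[1,0.1,-0.12,0.04,0],[1,0.1333,-0.16,0.0533,0],[1,0.16,-0.1933,0.0667,0]]}}}

```text
clock: 0.93
ee_pos: [0.4844, -0.31, 0.3244]
tool_rot: [[0.996, -0.088, 0.0], [-0.088, -0.996, 0.001], [0.0, -0.001, -1.0]]
force: [0.6, -0.4, 0.8]
finger_gap: 1.003
gripper_force: 0.0
```

{"name": "pendant", "arguments": {"segments": {"plan": [[1,0.0267,-0.032,0.0267,0],[1,0.0267,-0.032,0.0267,0],[1,0.0267,-0.032,0.0267,0]]}}}

```text
clock: 1.18
ee_pos: [0.5055, -0.2886, 0.3037]
tool_rot: [[0.996, -0.086, -0.002], [-0.086, -0.996, 0.001], [-0.002, -0.001, -1.0]]
force: [-0.3, 0.5, 0.0]
finger_gap: 1.006
gripper_force: 0.0
```

```bash
python3 - <<'E'
from h import *
rel([.5073,-.2890,.15],-.0895)
m=ctrl.camera_model('wrist'); im=ctrl.capture('wrist'); cv2.imwrite('pics/w1.png',im)
import pickle; pickle.dump(m,open('w1.pkl','wb'))
E
```

```text
shift tool [ 0.0022  0.0004 -0.0013] turn 0.004 grasp pt [ 0.5052 -0.2884  0.1488] yaw -0.086 gap 1.005553920959701 F [-0.3  0.5  0. ]
```

View pics/w1.png

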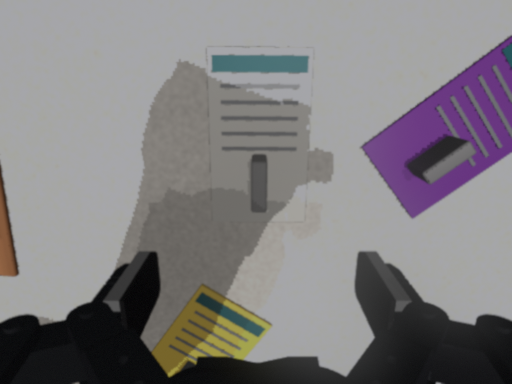

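The wrist view shows the long card centred, with corners at (207,47), (314,47), (305,222) and (211,222) and the rib at (259,183).

```bash
python3 - <<'E'
from h import *
import pickle
m=pickle.load(open('w1.pkl','rb'))
c=fit(world('wrist',[[207,47],[314,47],[305,222],[211,222]],.004,m),0,0);print(c)
y=c[2]; r=c[0]-.03*np.array([np.cos(y),np.sin(y)]);print('rib',r)
print(world('wrist',[[252,155],[267,155],[267,211],[252,211]],.034,m)[:,:2].mean(0))
rel([*r,.026],y)
E
```

```text
(array([ 0.53759305, -0.29259993]), np.float64(-0.09725897088517216), np.float64(-0.08466291356464924), np.float64(0.13948973016834285), np.float64(0.07987463898729597))
rib [ 0.50770051 -0.29006307]
[ 0.51119054 -0.29050958]
shift tool [ 0.0035 -0.0003  0.1235] turn -0.004 grasp pt [ 0.5044 -0.2901  0.1495] yaw -0.088 gap 0.9996819770884827 F [-1.  -0.6  0.9]
```

Converted, 0.123 m / 0.75 = 0.164, 0.003 m / 0.75 = 0.004.

{"name": "pendant", "arguments": {"segments": {"plan": [[1,0.004,0,0.0533,0],[1,0.004,0,0.1067,0],[1,0.004,0,0.1467,0],[1,0.004,0,0.164,0],[1,0.004,0,0.164,0]]}, "clamp_n": 70}}

```text
clock: 1.65
ee_pos: [0.5064, -0.2913, 0.18]
tool_rot: [[0.996, -0.091, -0.004], [-0.091, -0.996, 0.001], [-0.004, -0.001, -1.0]]
force: [0.1, -0.6, -0.0]
finger_gap: 1.0
gripper_force: 0.0
```

{"name": "pendant", "arguments": {"segments": {"plan": [[0.05,0,0,0,0],[0.05,0,0,0,0],[0.05,0,0,0,0],[0.05,0,0,0,0],[0.05,0,0,0,0]]}, "clamp_n": 70}}

```text
clock: 2.07
ee_pos: [0.5079, -0.2908, 0.1832]
tool_rot: [[0.996, -0.089, 0.001], [-0.089, -0.996, -0.001], [0.001, 0.001, -1.0]]
force: [0.2, -0.1, -0.1]
finger_gap: 0.297
gripper_force: 0.0
```

{"name": "pendant", "arguments": {"segments": {"plan": [[0.05,0,0,0,0],[0.05,0,0,0,0],[0.05,0,0,0,0]]}, "clamp_n": 70}}

```text
clock: 2.32
ee_pos: [0.5079, -0.2907, 0.1829]
tool_rot: [[0.996, -0.089, 0.001], [-0.089, -0.996, -0.0], [0.001, 0.0, -1.0]]
force: [-2.8, 1.4, 12.3]
finger_gap: 0.124
gripper_force: 69.9
```

```bash
python3 - <<'E'
from h import *
rel([.508,-.29,.026],-.088)
E
```

```text
shift tool [-0.0001 -0.0008  0.0019] turn -0.001 grasp pt [ 0.508  -0.2908  0.0279] yaw -0.089 gap 0.12416050380554008 F [-2.8  1.4 12.3]
```

Converted, -0.11 m / 0.75 = -0.1467, -0.06 m / 0.75 = -0.08.

{"name": "pendant", "arguments": {"segments": {"plan": [[0,0,0,-0.0467,0],[0,0,0,-0.08,0],[0,-0.004,-0.04,-0.0933,0],[0,-0.008,-0.0933,-0.0933,0],[0,-0.012,-0.1467,-0.0933,0]]}}}

```text
clock: 2.73
ee_pos: [0.5082, -0.1797, 0.2531]
tool_rot: [[0.996, -0.091, 0.002], [-0.091, -0.996, -0.001], [0.002, 0.0, -1.0]]
force: [1.5, 0.7, -0.3]
finger_gap: 0.124
gripper_force: 68.5
```

{"name": "pendant", "arguments": {"segments": {"plan": [[0,-0.004,-0.0533,0,0],[0,-0.008,-0.1067,0,0],[0,-0.012,-0.16,0,0.015],[0,-0.016,-0.2133,0,0.0295],[0,-0.02,-0.26,0,0.0295]]}}}

```text
clock: 3.15
ee_pos: [0.5106, 0.0179, 0.2523]
tool_rot: [[0.989, -0.149, 0.0], [-0.149, -0.989, 0.0], [0.0, -0.0, -1.0]]
force: [0.5, 0.5, -0.9]
finger_gap: 0.125
gripper_force: 68.5
```

{"name": "pendant", "arguments": {"segments": {"plan": [[0,0,0,0,0],[0,0,0,0,0]]}}}

```text
clock: 3.32
ee_pos: [0.5109, 0.0174, 0.2522]
tool_rot: [[0.99, -0.143, 0.0], [-0.143, -0.99, 0.0], [0.0, -0.0, -1.0]]
force: [0.0, -1.3, 0.7]
finger_gap: 0.125
gripper_force: 68.5
```

```bash
python3 - <<'E'
from h import *
rel([.5113,.0271,.06],-.148)
m=ctrl.camera_model('wrist'); im=ctrl.capture('wrist'); 
import pickle; pickle.dump(m,open('w2.pkl','wb'))
cv2.imwrite('pics/w2.png',im)
E
```

```text
shift tool [-0.001  -0.0096  0.0372] turn 0.004 grasp pt [0.5109 0.0175 0.0972] yaw -0.144 gap 0.12465009308535517 F [ 0.  -1.3  0.7]
```

View pics/w2.png

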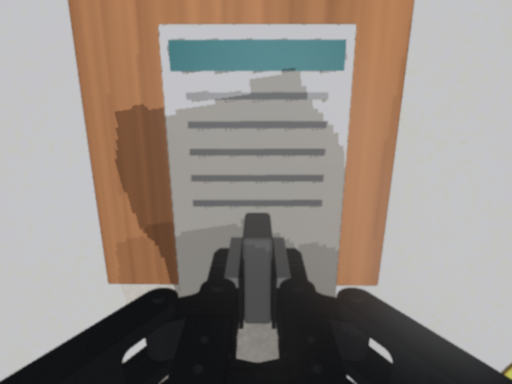

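Grip is good: the card is held level over the board, front edge (159,25)–(356,25), with the board's rear corners at (108,285) and (381,285).

```bash
python3 - <<'E'
from h import *
import pickle
m=pickle.load(open('w2.pkl','rb'))
F=world('wrist',[[159,25],[356,25]],.0745,m)[:,:2]; l=F[0]-F[1]; y=np.arctan2(-l[0],l[1])
o=F.mean(0)-.07*np.array([np.cos(y),np.sin(y)])
print('card',o,y,np.hypot(*l))
b=world('wrist',[[108,285],[381,285]],.006,m)[:,:2]; l=b[0]-b[1]; yb=np.arctan2(-l[0],l[1])
e=world('wrist',[[68,0],[108,284],[414,0],[380,284]],.006,m)[:,:2]; d=e[0]-e[1]; d2=e[2]-e[3]
print('board',b.mean(0)+.15*np.array([np.cos(yb),np.sin(yb)]),yb,np.hypot(*l),np.arctan2(d[1],d[0]),np.arctan2(d2[1],d2[0]))
s=ctrl.read_state();g=(np.array(s['ee_pos'])+.155*np.array(s['tool_rot'])[:,2])[:2]
yt=-.146;R=np.array([[np.cos(yt),-np.sin(yt)],[np.sin(yt),np.cos(yt)]])
print('card in grip',R.T@(o-g))
B=np.array([.5954,.0146]);R=lambda a:np.array([[np.cos(a),-np.sin(a)],[np.sin(a),np.cos(a)]])
print('card in board',R(-.148).T@(o-B))
E
```

```text
card [0.53977786 0.01329642] -0.14282198625122938 0.07809181133788083
board [0.59712324 0.01466959] -0.1424990424800862 0.2008745868501624 -0.15098933977806883 -0.139138026129349
card in grip [0.02887553 0.00189638]
card in board [-0.05482185 -0.00949139]
```

Converted, 0.06 m / 0.75 = 0.08, -0.0095 m / 0.75 = -0.0127.

{"name": "pendant", "arguments": {"segments": {"plan": [[0,0,-0.0127,0.04,0],[0,0,-0.0127,0.0667,0],[0,0,-0.0127,0.08,0],[0,0,-0.0127,0.08,0]]}}}

```text
clock: 3.7
ee_pos: [0.5118, 0.0232, 0.1905]
tool_rot: [[0.989, -0.149, -0.003], [-0.149, -0.989, -0.001], [-0.003, 0.001, -1.0]]
force: [-0.7, 0.2, -0.3]
finger_gap: 0.124
gripper_force: 68.5
```

{"name": "pendant", "arguments": {"segments": {"plan": [[0,0,0,0.002,0],[0,0,0,0.002,0],[0,0,0,0.002,0]]}}}

```text
clock: 3.95
ee_pos: [0.5127, 0.0242, 0.1916]
tool_rot: [[0.989, -0.148, 0.001], [-0.148, -0.989, 0.0], [0.001, -0.0, -1.0]]
force: [0.5, -0.0, 0.0]
finger_gap: 0.129
gripper_force: 68.5
```

Converted, 0.001 m / 0.75 = 0.0013.

{"name": "pendant", "arguments": {"segments": {"plan": [[0,0,0,0.0013,0],[0,0,0,0.0013,0],[0,0,0,0.0013,0]]}, "only": "ee|force"}}

```text
ee_pos: [0.5124, 0.0247, 0.1899]
force: [0.4, 0.6, -0.1]
gripper_force: 68.5
```

{"name": "pendant", "arguments": {"segments": {"plan": [[0,0,0,0.0013,0],[0,0,0,0.0013,0],[0,0,0,0.0013,0]]}, "only": "ee|force"}}

```text
ee_pos: [0.5125, 0.0247, 0.1889]
force: [-1.4, 0.1, 7.2]
gripper_force: 69.6
```

```bash
python3 - <<'E'
from h import *
rel([.5113,.0271,.0335],-.146)
E
```

```text
shift tool [-0.0016 -0.0022  0.0004] turn -0.002 grasp pt [0.5125 0.0247 0.0339] yaw -0.148 gap 0.1269564381885923 F [-1.4  0.1  7.2]
```

Converted, 0.048 m / 0.75 = 0.064, 0.037 m / 0.75 = 0.0493.

{"name": "pendant", "arguments": {"segments": {"plan": [[0,0,0,-0.0008,0],[0,0.016,0,-0.0008,0],[0,0.0333,0,-0.0008,0],[0,0.0493,0,-0.0008,0],[0,0.064,0,-0.0008,0]]}, "only": "ee|force"}}

```text
ee_pos: [0.5603, 0.0175, 0.1891]
force: [-3.6, 0.8, -0.5]
gripper_force: 68.6
```

{"name": "pendant", "arguments": {"segments": {"plan": [[0,0.0133,0,0,0],[0,0.0267,0,0,0],[0,0.04,0,0,0],[0,0.0533,0,0,0],[0,0.0533,0,0,0]]}, "only": "ee|force"}}

```text
ee_pos: [0.6004, 0.0115, 0.189]
force: [1.9, -0.5, -1.8]
gripper_force: 68.3
```

```bash
python3 - <<'E'
from h import *
cv2.imwrite('pics/s3.png',cv2.resize(ctrl.capture('side')[140:290,110:310],None,fx=3,fy=3)); 
rel([.5113,.0271,.0335],-.146)
E
```

```text
shift tool [-0.0898 -0.0023  0.0004] turn -0.003 grasp pt [0.5998 0.0115 0.034 ] yaw -0.149 gap 0.12124838840798269 F [ 1.9 -1.  -2.2]
```

View pics/s3.png

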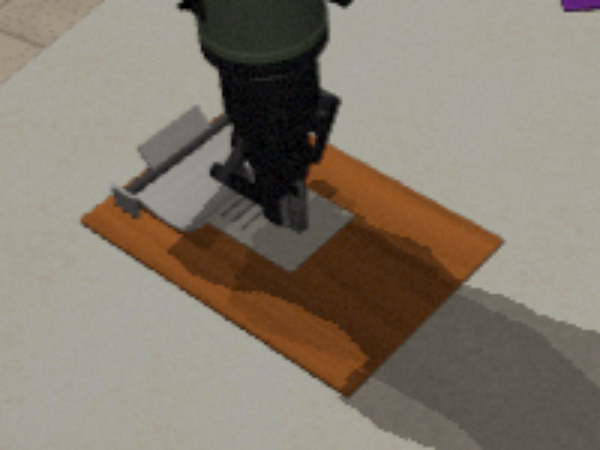

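The card is under the clip, with its front edge hidden by the lip and the card lying straight. Next I release and retreat upward.

{"name": "pendant", "arguments": {"segments": {"plan": [[0.6,0,0,0,0],[0.6,0,0,0,0],[0.6,0,0,0,0],[0.6,0,0,0,0],[0.6,0,0,0,0]]}, "only": "gap|ee|force"}}

```text
ee_pos: [0.5992, 0.0118, 0.1893]
force: [0.5, -0.1, 0.6]
finger_gap: 0.602
gripper_force: 0.0
```

{"name": "pendant", "arguments": {"segments": {"plan": [[0.6,0,0,-0.04,0],[0.6,0,0,-0.0933,0],[0.6,0,0,-0.1467,0],[0.6,-0.04,0,-0.1733,0],[0.6,-0.0933,0,-0.1867,0]]}, "only": "ee|gap|force"}}

```text
ee_pos: [0.5311, 0.0218, 0.332]
force: [-0.4, 0.7, -0.5]
finger_gap: 0.599
gripper_force: 0.0
```

{"name": "pendant", "arguments": {"segments": {"plan": [[0.6,-0.04,0,0,0],[0.6,-0.0533,0,0,0],[0.6,-0.0533,0,0,0],[0.6,-0.0533,0,0,0]]}, "only": "ee|clock"}}

```text
clock: 6.5
ee_pos: [0.4908, 0.028, 0.3296]
```

```bash
python3 - <<'E'
from h import *
import pickle
m=ctrl.camera_model('wrist'); cv2.imwrite('pics/w4.png',ctrl.capture('wrist')); pickle.dump(m,open('w4.pkl','wb'))
E
```

```text
(no output)
```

View pics/w4.png

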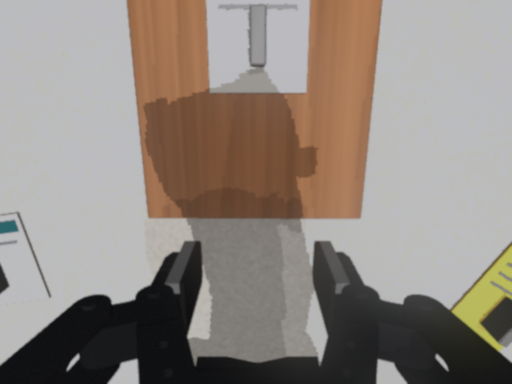

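Card rear corners are at (209,94) and (307,94); board rear corners are at (148,218) and (362,218). The short card, at left, is untouched.

```bash
python3 - <<'E'
from h import *
import pickle
m=pickle.load(open('w4.pkl','rb'))
c=world('wrist',[[209,94],[307,94]],.010,m)[:,:2];b=world('wrist',[[148,218],[362,218]],.006,m)[:,:2]
u=lambda p:(p[0]-p[1])/np.hypot(*(p[0]-p[1]))
ly=u(b); fx=np.array([ly[1],-ly[0]]); d=c.mean(0)-b.mean(0)
print('card x in board',d@fx-.08,'y',d@ly,'yaw diff',np.arctan2(*( [u(c)[1],u(c)[0]]))-np.arctan2(ly[1],ly[0]),'w',np.hypot(*(c[0]-c[1])),np.hypot(*(b[0]-b[1])))
E
```

```text
card x in board 0.0314903705923357 y -0.0026956632549904255 yaw diff 6.209913793919775e-05 w 0.08067415714867798 0.1997991354992727
```

x = 0.031, y = -0.003, straight and flat: all within tolerance. Handing in.

```bash
python3 -c "
from workcell import ctrl
print(ctrl.close_job())"
```

```text
the job is handed in; nothing more can be done
None
```

The long card lies flat and straight under the clip, released, with its front edge about 26 mm past the lip line and about 3 mm off the clip's middle (measured from the wrist camera); the short card was never touched, and I handed the job in at about 6.5 s, though the hand-in call returned no verdict.

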